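# Hang a parts bin on the louvre stand

### The arm

A 6-joint arm with a two-finger parallel gripper is mounted at the origin on a cart in front of the work surface, level with it; the furniture and walls round the work are solid. World frame = base frame: x ahead of the robot, y to its left, z up, the work surface at z = 0. Lengths are in mm, angles in degrees, forces in N, time in s.
With the tool pointing down it reaches from about 350 to 850 mm from the base axis. Payload 8.1 kg.
Tool frame: the origin (TCP) lies at the very end of the fingers, on their centre line; the grasp point (between the pads) lies 19 mm behind it (r.grip_point_offset is the distance from the TCP to the grasp point, in mm); z points along the fingers, y is the line along which they close (so a half turn about z gives the same grasp; the last joint's range is limited). The gripper opens to 85 mm and grips with 20 to 120 N. Pads are 22 mm wide; open, the fingers measure 114 mm over their backs; the gripper's body (76 mm by 85 mm) begins 54 mm behind the grasp point. The pads swing forward as they close: fully open they stand 13 mm farther back than shut.
Start: joints at [-81.612, 7.471, 85.268, -0, 87.261, -4.893], TCP at [137.858, -583.952, 231.292] pointing down, gripper open.
Joint ranges: [-169.43, 169.43], [-51.17, 129.36], [1.28, 143.12], [-76.62, 256.62], [0, 156.53], [-152.29, 152.29]. Speed limits (degrees/s): [136.94, 136.94, 159.86, 180, 180, 180].

### API

Orientations are given as [roll, pitch, yaw] about the fixed x, y, z axes, in that order (R = Rz(yaw) Ry(pitch) Rx(roll)).
In Python, from bench import status, eyes, r gives the robot as it stands.
- The arm moves only by the shell command python3 -m handwheel 'ROWS' [FORCE]. ROWS is a JSON object whose one key "series" holds a list that holds one entry, the list of rows, each a list of 7 numbers: the shift along the tool's x, y, z in cm, then the turn, a rotation vector about the tool's x, y, z in rad, then the opening, from 0 (shut) to 1 (fully open). In form: {"series": [[[tx, ty, tz, rx, ry, rz, claw], ...]]}. A call has 1 to 12 rows; each row is the pose to reach, as a shift and turn from the pose commanded when the call began, along the tool's axes at that moment; what a row does not reach only later rows make up. A row lasts 1/8 s, in which the tool goes at most 62.5 mm and 10.7 degrees, less where a joint would pass 70% of its speed; a pose out of reach is approached as far as the arm can. A call with a gripper value outside its range is refused whole. The fingers move at their own pace and stop on an object; FORCE is the grip in N (left out, the last holds). Time passes only in rows, so rows that repeat a pose let the fingers close. It gives the time, the measured TCP pose, the force, the opening and the grip force at its end, in the units of the state.
- status.sense(): the state, without advancing time (a new reading comes with each control period).
- eyes.snapshot(name): name is "scene" or "side" or "wrist"; returns a dict with "img" (400x640x3 uint8, red, green, blue), "mtx" (3x3 intrinsics, pixels), "R" (3x3) and "t" (3): a world point X has camera coordinates R X + t. Camera axes: x right, y down, z forward; pixel columns grow to the right and rows downward; lengths in mm; the calibration is good to about 2 mm. A picture is of the moment at which its call begins. There is no depth.
- r.hand_in(): hands the job in; it is judged then, once.
The state is a dict: "time": time; "joint_pos": joint angles; "qd": joint speeds; "joint_efforts": joint torques, N m; "tool_pos": TCP position; "tcp_rot": TCP orientation; "ft_force": force on the tool from outside, world axes, zero at the start; "wrist_torque": the same for the moment, N m; "finger_gap": finger opening in mm; "grip_force": force on a finger pad.
Only numpy, scipy, OpenCV 4.12 (cv2) and the standard library are available. Lean on these libraries where they do the work, as an engineer would, in place of code of your own. Each camera call takes 0.05 s, during which the arm holds its last target. There are 200 camera calls.

### The job

Hang the blue parts bin on the empty right-hand place of the grey louvre stand, beside the green bin: lift it over the aluminium rail, lower it so that the lip at its back drops behind the rail, and press it down gently until it is fully home on the rail with the yellow spring clip pushed back by the lip. Then let go, and leave the timer, the tape roll and the bur block where they are.

Things in the scene. Friction and masses are not known exactly. Their poses are not given: they have to be found in the camera images.
- bin: Loose open bin, blue plastic, 0.14-0.28 kg, 95 mm deep (x), 56 wide (y), 60 high, walls 3. Origin: centre of underside, z up; low front (34 high, white label) at -x, full-height back wall at +x (outer face x = 47.5). Behind the back wall's top a hooked lip, 50 wide: 3 mm top to x = 60.5, from which a flange 5 thick (x = 55.5 to 60.5) hangs down to z = 37, lower edge rounded.
- lip_channel (a point): On the bin at (51.5, 0, 57) mm: middle of the underside of the lip's top, in the 8 mm channel, open below and at both ends, between back wall and flange. The flange reaches 20 mm below this point. Axes as the bin's. Fully home, this point sits on the rail's top edge.
- grip (a point): On the bin at (22, 0, 42) mm: midway between the side walls, 18 mm below their rim, a good place to grip across y (56 mm) from above; the side walls are flat, parallel and full height from x = -12 to +47 mm. Axes as the bin's. Grip firmly (the walls bear 60 N): pressing the lip down tends to turn the bin in the fingers.
- stand: Fixed grey louvre stand, sheet 300 mm wide, 155 high. Origin: on the desk below the middle of the sheet's front; x points away from the robot, y left, z up. Along its front an aluminium rail: upright strip x = -18 to -14, rounded top, end caps at y = +-142; the flange drops into the 11 mm gap behind it. Base plate 8 thick, x = -90 to 40. A fixed green bin hangs at y = +80 as a model.
- hang_spot (a point): Fixed point of the stand: middle of the empty place (stand y = -60 mm, over the clip), mid-thickness of the rail strip (stand x = -16), height 135 mm; axes as the stand's. The rail is clamped in slots: its top edge is firmly set anywhere from 120 to 150 mm above the desk, which this point does not show; find it by touch or sight.
- clip (a joint): Yellow spring clip, 22 mm wide, in the gap behind the rail at stand y = -60. 0 = out; metres pushed back toward the sheet, at most 0.009. Its ramp runs from 2 to 17 mm below the rail's top; the flange pushes it back, to about 0.004 with the bin home and let go, up to 0.006 while held. It resists with 5 to 10 N, more than the bin's weight; beyond it the rail is a hard stop.
- timer: White cube-like kitchen timer with a grey dial, 46x48x46 mm, loose bystander. Origin: centre of underside.
- tape_roll: Roll of beige tape lying flat, 68x69x19 mm, loose bystander. Origin: centre of underside.
- bur_block: Blue block with small burs standing in it, 30x62x40 mm, loose bystander. Origin: centre of underside.

How it is judged (in metres and radians):
On the way, in this order (a step that is already met when the one before it is completed fails the run):
1. the bin is lifted off the desk, clip untouched (height (world z) of bin above 0.08 m and value of joint clip below 0.001 m), for 0.1 s.
2. the lip is behind the rail and has pushed the clip back (value of joint clip above 0.0033 m and contact force between bin and stand above 0.5 N), for 0.2 s.
At the end, for the whole second after the job is handed in: The blue bin hangs at rest on the rail, carried by the stand alone, lip behind the rail, clip kept pushed back by more than 3.3 mm (only so in the last 4 mm of the way down); within 20 mm sideways of the clip's middle and 0.17 rad of upright and square to the stand (value of joint clip above 0.0033 m and x of bin in the frame of stand between -0.075 and -0.06 m and y of bin in the frame of stand between -0.08 and -0.04 m and z of bin in the frame of stand between 0.055 and 0.1 m and angle between bin's own z axis and vertical below 0.17 rad and angle between the x axis of bin and the x axis of stand, either way round below 0.17 rad and contact force between bin and stand above 0.8 N and linear speed of bin below 0.02 m/s); the robot touches nothing.
It fails at once if the bin is forced against the stand with more than 60 N (all their contacts added up) (contact force between bin and stand above 60 N).
It fails at once if the timer is disturbed (moved more than 15 mm) (distance of timer from where it was at the start of the episode above 0.015 m).
It fails at once if the tape roll is disturbed (moved more than 15 mm) (distance of tape_roll from where it was at the start of the episode above 0.015 m).
It fails at once if the bur block is disturbed (moved more than 15 mm) (distance of bur_block from where it was at the start of the episode above 0.015 m).
It also fails if it takes over 48 s, if anything falls off the work surface, if the arm or the gripper's body presses on something with over 40 N, if the wrist force passes 120 N, or if a joint passes its speed limit or range.

## Working session

There is one attempt and no reset: what is moved stays moved. The work goes in short steps, Python scripts to look and compute and a shell command to move; the robot and the scene stay as the last step left them, time stands still between calls to the robot, and variables do not carry over. Pictures are saved under pics/ and viewed, at most 12 in all, crops included, and the job is handed in when it is done.

```bash
mkdir -p pics; python3 - <<'E'
from bench import status, eyes, r
import cv2
print(status.sense())
for n in("scene","side","wrist"):
    s=eyes.snapshot(n); cv2.imwrite(f"pics/{n}0.png",s["img"][:,:,::-1]); print(n,s["mtx"].tolist(),s["R"].tolist(),s["t"].tolist())
E
```

```text
{'time': 0.0, 'joint_pos': array([-8.16115982e+01,  7.51478635e+00,  8.53278286e+01,  5.74941211e-04,
        8.72630242e+01, -4.89176312e+00]), 'qd': array([ 0.08513318,  0.04999513, -0.01668   , -0.02677682, -0.00311223,
       -0.0048406 ]), 'joint_efforts': array([-3.30613846e-03, -5.69417632e+01, -5.00554132e+01, -2.76663895e-04,
        1.50699634e-02, -1.31412355e-05]), 'tool_pos': array([ 137.78628487, -583.40388202,  230.26170304]), 'tcp_rot': array([-1.79894795e+02, -9.58038415e-03,  1.32801282e+01]), 'ft_force': array([-0.35534576, -1.32496523, -0.64846156]), 'wrist_torque': array([-0.01189448, -0.06453498, -0.00046051]), 'grip_force': 0.0, 'finger_gap': 85.11232117867026}
scene [[371.0658578242796, 0.0, 328.7412053083479], [0.0, 371.0658578242796, 198.33877512142865], [0.0, 0.0, 1.0]] [[-0.8867385798324138, -0.46172843037546485, 0.02239525886886409], [-0.28230550204742, 0.5025256530640783, -0.8171729140924066], [0.3660577748806166, -0.7309410541182724, -0.5759573602741098]] [503.62473753797593, 174.69259059785287, 990.406622456639]
side [[442.44874616268334, 0.0, 317.10805518269467], [0.0, 442.44874616268334, 197.22490655712207], [0.0, 0.0, 1.0]] [[-0.8798200934570181, -0.47481232958222447, -0.02167613494109863], [-0.20210458645488685, 0.4149943143794246, -0.8870926981813403], [0.4301980233371404, -0.7761011343307341, -0.46108208597533334]] [503.3554921312529, 153.1837367560266, 1574.1439515475306]
wrist [[295.3649702809565, 0.0, 314.9451731277373], [0.0, 295.3649702809565, 202.18488366915963], [0.0, 0.0, 1.0]] [[0.2288239182558863, -0.9734667086310851, -0.001477031139700676], [-0.9388177272255497, -0.2210800040442843, 0.264092610382864], [-0.2574119062535365, -0.05904404287261689, -0.9644961957002107]] [-599.5135215662484, -34.14646494463642, 379.4024649419487]
```

View pics/scene0.png

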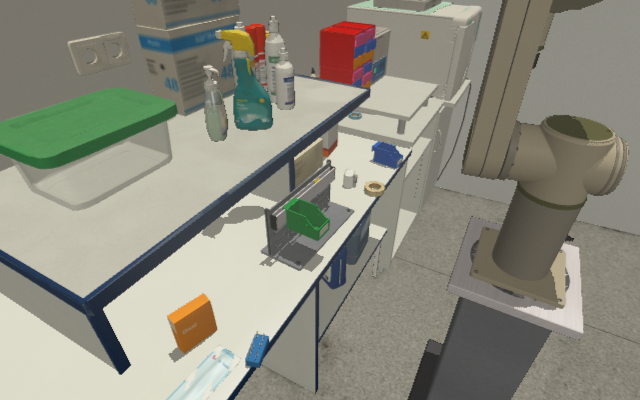

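View pics/side0.png

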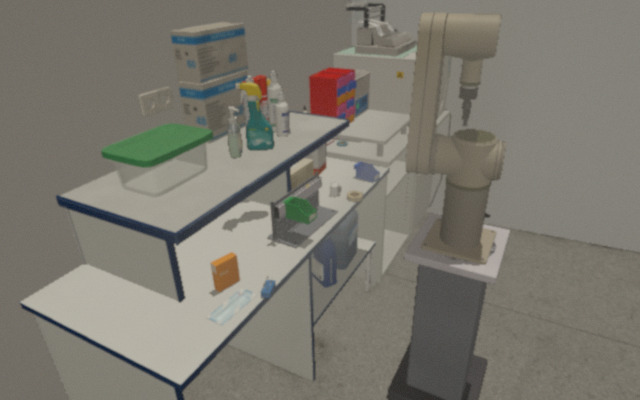

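View wrist.

The scene view shows the green bin on the stand near (305,215), the blue bin near (387,153), the timer (349,179), the tape (374,188) and a shelf above, behind the stand.

View pics/wrist0.png

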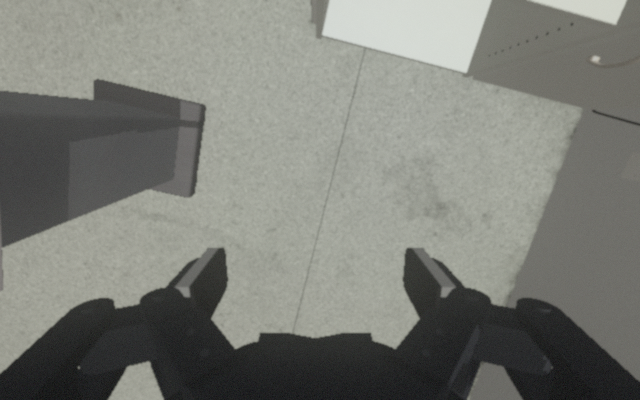

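```bash
python3 - <<'E'
import cv2
im=cv2.imread("pics/scene0.png")[135:275,255:425]
im2=cv2.imread("pics/side0.png")[150:250,260:400]
a=cv2.resize(im,None,fx=4.4,fy=4.25,interpolation=cv2.INTER_CUBIC)
cv2.imwrite("pics/sc1.png",a)
E
```

```text
(no output)
```

View pics/sc1.png

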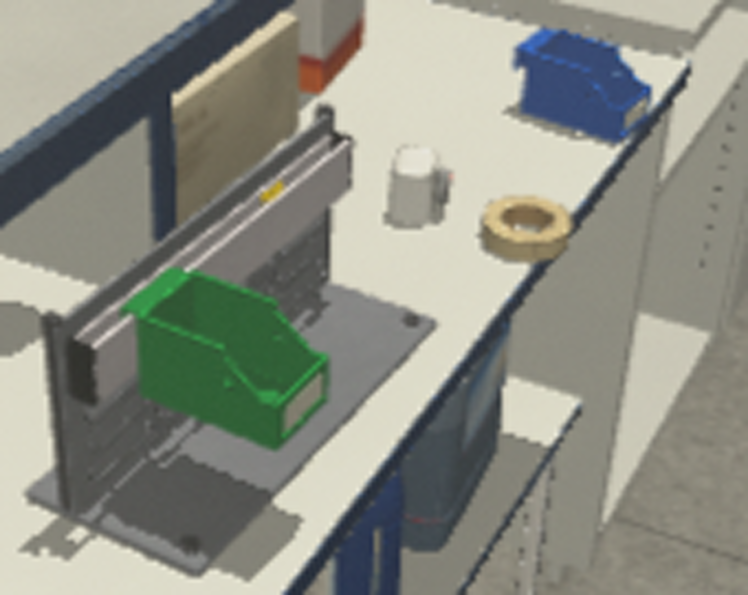

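The enlarged crop shows the stand (base front corners at crop (435,320) and (200,575), sheet top corners (322,108) and (50,318)), the yellow clip (272,190), and the blue bin with its label end toward the robot side, front bottom near (620,137).

```bash
cat >h.py <<'E'
import numpy as np
def cam(s): return np.array(s["mtx"]),np.array(s["R"]),np.array(s["t"])
def onz(s,u,v,z):
    K,R,t=cam(s); d=R.T@np.linalg.inv(K)@[u,v,1]; c=-R.T@t
    return c+d*(z-c[2])/d[2]
def proj(s,X):
    K,R,t=cam(s); p=K@(R@np.array(X,float)+t); return p[:2]/p[2]
def tri(obs):
    A=[];b=[]
    for s,u,v in obs:
        K,R,t=cam(s); d=R.T@np.linalg.inv(K)@[u,v,1]; d/=np.linalg.norm(d); c=-R.T@t
        P=np.eye(3)-np.outer(d,d); A.append(P); b.append(P@c)
    A=np.vstack(A);b=np.hstack(b); X,res,_,_=np.linalg.lstsq(A,b,rcond=None); return X,float(res[0])**.5
E
python3 - <<'E'
from h import *
from bench import eyes
s=eyes.snapshot("scene")
for n,u,v,z in [("base FR",435,320,8),("base FL",200,575,8),("base BL",25,495,8),("sheetTR",325,108,155),("sheetTL",48,318,155),("bin front bot R?",618,138,0),("bin left bot front",528,105,0),("bin tr back",545,30,60),("bin back left top",517,62,60),("bin labeltop",648,92,34),("bin labeltop L",605,112,34),
 ("tape",527,240,0),("timer",412,222,0),("clip",272,190,135)]:
    print(n,onz(s,u/4.4+255,v/4.25+135,z).round())
for u,v,z in[(369,94,400),(369,94,350),(95,305,400),(95,305,350),(127,368,0)]: print(onz(s,u,v,z).round())
w=eyes.snapshot("wrist");print(-np.array(w["R"]).T@w["t"])
E
```

```text
base FR [476.   7.   8.]
base FL [491. 305.   8.]
base BL [619. 297.   8.]
sheetTR [572.  -0. 155.]
sheetTL [592. 293. 155.]
bin front bot R? [ 454. -323.    0.]
bin left bot front [ 543. -340.    0.]
bin tr back [ 547. -374.   60.]
bin back left top [ 545. -304.   60.]
bin labeltop [ 443. -355.   34.]
bin labeltop L [ 463. -302.   34.]
tape [ 462. -134.    0.]
timer [ 550. -114.    0.]
clip [566.  84. 135.]
[440.  59. 400.]
[491. -76. 350.]
[442. 760. 400.]
[493. 743. 350.]
[658. 686.   0.]
[ 202.80098907 -568.83942151  374.35141979]
```

```bash
python3 -m handwheel '{"series": [[[3,-1.5,-1,0,0,0.02,1],[7,-3,-2,0,0,0.04,1],[11,-5,-2,0,0,0.06,1],[15,-6.5,-2,0,0,0.09,1],[19,-8,-2,0,0,0.11,1],[23,-10,-2,0,0,0.14,1],[27,-11.5,-2,0,0,0.16,1],[31,-13.5,-2,0,0,0.18,1],[35,-15,-2,0,0,0.21,1],[38,-16.5,-2,0,0,0.232,1],[39.1,-16.8,-2,0,0,0.232,1],[39.1,-16.8,-2,0,0,0.232,1]]]}' 60
python3 - <<'E'
from bench import eyes
import cv2,pickle
d={n:eyes.snapshot(n) for n in("scene","side","wrist")}
pickle.dump(d,open("v1.pkl","wb"))
cv2.imwrite("pics/w1.png",d["wrist"]["img"][:,:,::-1])
E
```

```text
time: 1.75
tool_pos: [480.0, -330.5, 251.1]
tcp_rot: [180.0, 0.0, 0.1]
ft_force: [-0.3, -0.4, -0.5]
finger_gap: 85.0
grip_force: 0.0
```

View pics/w1.png

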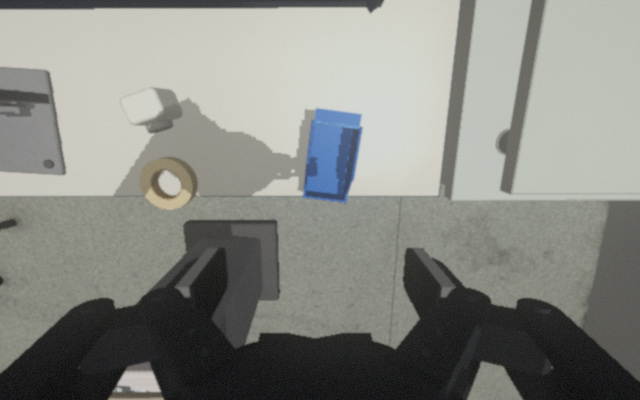

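The wrist view shows the blue bin at about (332,155) with its lip at the top (318,109)–(361,113), tape at (168,182), timer (147,105), the stand's base corner at (63,172), the shelf edge along the top rows.

```bash
python3 - <<'E'
import cv2
im=cv2.imread("pics/w1.png")[100:210,280:385]
cv2.imwrite("pics/w1c.png",cv2.resize(im,None,fx=5,fy=5,interpolation=cv2.INTER_CUBIC))
E
```

```text
(no output)
```

View pics/w1c.png

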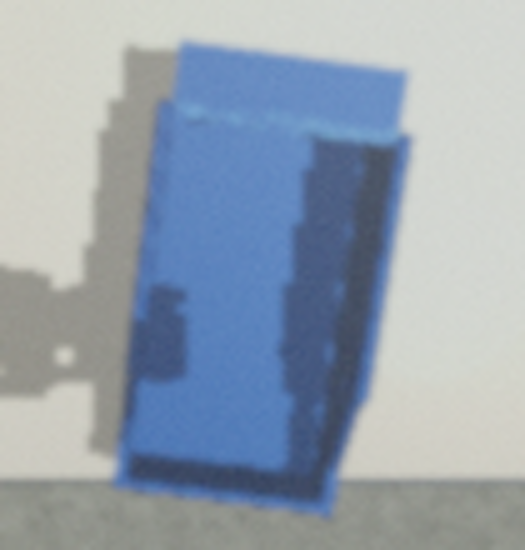

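```bash
python3 - <<'E'
from h import *
import pickle
from scipy.optimize import least_squares
d=pickle.load(open("v1.pkl","rb"));w=d["wrist"];sc=d["scene"]
P=[(60.5,25,60),(60.5,-25,60),(47.5,28,60),(47.5,-28,60),(-47.5,28,34),(-47.5,-28,34)]
U=[(182,42),(407,72),(158,100),(410,135),(115,487),(333,515)]
U=[(280+u/5,100+v/5) for u,v in U]
def T(p,X):
    c,s=np.cos(p[3]),np.sin(p[3]); return [p[0]+c*X[0]-s*X[1],p[1]+s*X[0]+c*X[1],p[2]+X[2]]
f=lambda p:np.hstack([proj(w,T(p,X))-u for X,u in zip(P,U)])
q=least_squares(f,[500,-330,0,-.1]);print(q.x,np.degrees(q.x[3]),q.fun.round(1))
# height check, two views: label-end top right corner, lip left corner
for u,v,k in[(650,90,5),(517,62,0)]:
    print(tri([(w,*U[k]),(sc,u/4.4+255,v/4.25+135)]), T(q.x,P[k]))
print("tcp px",proj(w,[480,-330.5,251]))
# stand corner FR base in wrist
print(onz(w,64,174,8))
print("shelf edge", [onz(w,375,10,z).round() for z in(0,200,250,300)])
print(tri([(w,375,10),(sc,369,94)]))
print("tape",onz(w,168,182,10),"timer",onz(w,147,105,46))
E
```

```text
[ 4.96130365e+02 -3.50247593e+02 -1.91641447e+00 -1.27710556e-01] -7.317275875678859 [-0.3 -0.1  0.1 -0.   0.3  0.3  0.2 -0.1 -0.1  0.1 -0.1 -0.2]
(array([ 444.66479889, -372.29142051,   27.39847229]), 1.116778259943887) [np.float64(445.4510177378773), np.float64(-371.9697883275358), np.float64(32.08358552871754)]
(array([ 557.65518561, -334.28802595,   43.24221061]), 3.259755347596723) [np.float64(559.3217499293843), np.float64(-333.1566932413396), np.float64(58.08358552871754)]
tcp px [312.65056465 250.41406651]
[4.78954865e+02 2.29219906e-01 8.00000000e+00]
shelf edge [array([ 672., -403.,    0.]), array([ 608., -367.,  200.]), array([ 592., -358.,  250.]), array([ 576., -349.,  300.])]
(array([ 595.94831345, -358.40926193,  244.27751478]), 2.7798796693279004)
tape [ 468.36443851 -136.92688897   10.        ] timer [ 563.66788199 -143.29596994   46.        ]
```

```bash
python3 -m handwheel '{"series": [[[0.3,0.2,0,0,0,-0.18,1],[0.7,0.4,0,0,0,-0.36,1],[1.1,0.6,0,0,0,-0.54,1],[1.5,0.8,0,0,0,-0.72,1],[1.9,1.1,0,0,0,-0.9,1],[2.3,1.3,0,0,0,-1.08,1],[2.6,1.5,0,0,0,-1.26,1],[2.9,1.7,0,0,0,-1.44,1],[3.2,1.9,0,0,0,-1.62,1],[3.5,2.1,0,0,0,-1.8,1],[3.8,2.3,0,0,0,-1.98,1],[3.8,2.3,0,0,0,-2.16,1]]]}'
python3 -m handwheel '{"series": [[[0,0,0,0,0,-0.17,1],[0,0,0,0,0,-0.34,1],[0,0,0,0,0,-0.51,1],[0,0,0,0,0,-0.68,1],[0,0,0,0,0,-0.85,1],[0,0,0,0,0,-0.854,1],[0,0,0,0,0,-0.854,1]]]}'
python3 - <<'E'
from h import *
from bench import eyes,status
import cv2,pickle
w=eyes.snapshot("wrist"); s=status.sense(); print(s["tool_pos"],s["tcp_rot"],s["joint_pos"].round(1))
pickle.dump(w,open("v2.pkl","wb")); cv2.imwrite("pics/w2.png",w["img"][:,:,::-1])
im=w["img"].astype(int); m=((im[:,:,2]-im[:,:,0]>50)).astype(np.uint8)
cs=max(cv2.findContours(m,0,2)[0],key=cv2.contourArea)
print(cv2.approxPolyDP(cs,2.5,True)[:,0].tolist())
p=[496.1,-350.2,-1.9,-.1277]
for X in [(60.5,25,60),(60.5,-25,60),(47.5,28,60),(47.5,-28,60),(-47.5,28,34),(-47.5,-28,34),(-47.5,28,0),(-47.5,-28,0)]:
    c,s_=np.cos(p[3]),np.sin(p[3]);print(X,proj(w,[p[0]+c*X[0]-s_*X[1],p[1]+s_*X[0]+c*X[1],p[2]+X[2]]).round(1))
E
```

```text
time: 3.4
tool_pos: [516.9, -354.8, 251.3]
tcp_rot: [-180.0, 0.0, 124.0]
ft_force: [-0.1, -0.2, 0.2]
finger_gap: 85.5
grip_force: 0.0
time: 4.28
tool_pos: [517.3, -354.2, 251.3]
tcp_rot: [-180.0, -0.0, 172.4]
ft_force: [-0.1, 0.3, 0.0]
finger_gap: 85.4
grip_force: 0.0
[ 517.45911969 -354.03625769  251.33974179] [-1.79996609e+02  8.59639073e-04  1.72460901e+02] [ -39.1   11.2   79.    -0.    89.7 -121.5]
[[294, 121], [293, 174], [297, 213], [337, 213], [340, 195], [337, 201], [295, 199], [294, 151], [298, 128], [298, 163], [304, 166], [298, 174], [301, 173], [305, 180], [306, 176], [308, 181], [302, 181], [309, 190], [335, 190], [336, 152], [339, 150], [341, 165], [340, 121]]
(60.5, 25, 60) [337.6 212.9]
(60.5, -25, 60) [295.7 213.1]
(47.5, 28, 60) [340.3 202.4]
(47.5, -28, 60) [292.9 202.7]
(-47.5, 28, 34) [339.8 119.2]
(-47.5, -28, 34) [292.5 119.4]
(-47.5, 28, 0) [337.7 119.3]
(-47.5, -28, 0) [294.4 119.6]
```

```bash
python3 -m handwheel '{"series": [[[0,0.1,4,0,0,0,1],[0,0.1,9,0,0,0,1],[0,0.1,14,0,0,0,1],[0,0.1,18,0,0,0,1],[0,0.1,21,0,0,0,1],[0,0.1,22.5,0,0,0,1],[0,0.1,23,0,0,0,1],[0,0.1,23,0,0,0,1],[0,0.1,23,0,0,0,0.5],[0,0.1,23,0,0,0,0.5],[0,0.1,23,0,0,0,0.5],[0,0.1,23,0,0,0,0.5]]]}' 55
python3 -m handwheel '{"series": [[[0,0,0,0,0,0,0.4],[0,0,0,0,0,0,0.4],[0,0,0,0,0,0,0.4],[0,0,0,0,0,0,0.4]]]}' 55
```

```text
time: 5.82
tool_pos: [518.9, -353.4, 22.9]
tcp_rot: [-179.9, 0.1, 172.7]
ft_force: [0.4, 0.3, 6.6]
finger_gap: 55.4
grip_force: 59.4
time: 6.32
tool_pos: [518.9, -353.4, 22.9]
tcp_rot: [-179.9, 0.1, 172.7]
ft_force: [-0.3, 0.2, 5.9]
finger_gap: 55.4
grip_force: 59.4
```

```bash
python3 -m handwheel '{"series": [[[0,0,-1,0,0,0,0.4],[0,0,-3,0,0,0,0.4],[0,0,-6,0,0,0,0.4],[0,0,-10,0,0,0,0.4],[0,0,-14,0,0,0,0.4],[0,0,-18,0,0,0,0.4],[0,0,-20,0,0,0,0.4],[0,0,-20,0,0,0,0.4]]]}'
python3 -m handwheel '{"series": [[[1,2,0,0,0,0,0.4],[2.5,6,0,0,0,0,0.4],[4,10,0,0,0,-0.01,0.4],[5.5,15,0,0,0,-0.02,0.4],[7,20,0,0,0,-0.03,0.4],[8.5,25,0,0,0,-0.04,0.4],[10,30,0,0,0,-0.05,0.4],[11.5,35,0,0,0,-0.06,0.4],[13,39,0,0,0,-0.07,0.4],[14,41.5,0,0,0,-0.077,0.4],[14.5,42.8,0,0,0,-0.077,0.4],[14.5,42.8,0,0,0,-0.077,0.4]]]}'
python3 - <<'E'
from bench import eyes,status
import cv2,pickle,numpy as np
d={n:eyes.snapshot(n) for n in("scene","side","wrist")}
pickle.dump(d,open("v3.pkl","wb"));s=status.sense(); print(s["tool_pos"],s["tcp_rot"],s["finger_gap"],s["grip_force"],s["ft_force"])
cv2.imwrite("pics/w3.png",cv2.resize(d["wrist"]["img"][:,:,::-1],(800,500),interpolation=cv2.INTER_CUBIC))
E
```

```text
time: 7.32
tool_pos: [518.7, -353.3, 223.5]
tcp_rot: [-179.9, 0.2, 172.7]
ft_force: [0.4, -0.0, -1.9]
finger_gap: 55.3
grip_force: 58.7
time: 8.82
tool_pos: [428.1, 90.6, 220.1]
tcp_rot: [-180.0, -0.1, 177.2]
ft_force: [0.5, -0.6, -2.1]
finger_gap: 55.5
grip_force: 58.8
[428.76754234  89.46871582 220.89438508] [-1.79974791e+02 -3.33067973e-02  1.77033218e+02] 55.1545224357291 58.809489011764526 [-0.30829398  0.03151539 -0.50852836]
```

View pics/w3.png

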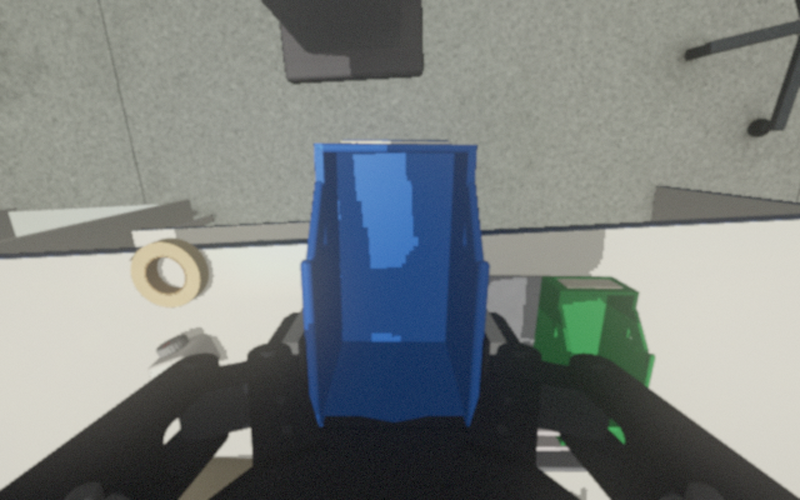

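The wrist view shows the held bin square in the fingers, the green bin at (595,350), rail glimpses at (560,440). I'll use the green model bin (same shape, hung at y=+80) to get the rail height and stand pose.

```bash
python3 - <<'E'
import cv2,pickle,numpy as np
d=pickle.load(open("v3.pkl","rb"))
a=cv2.resize(d["wrist"]["img"][210:370,425:530,::-1],None,fx=3.7,fy=3.7,interpolation=cv2.INTER_CUBIC)
d=pickle.load(open("v1.pkl","rb"))
b=cv2.resize(d["scene"]["img"][160:260,264:340,::-1],None,fx=5.3,fy=5.92,interpolation=cv2.INTER_CUBIC)
print(a.shape,b.shape)
h=592
cv2.imwrite("pics/c3.png",np.hstack([a[:h],b[:h]]))
E
```

```text
(592, 388, 3) (592, 403, 3)
```

View pics/c3.png

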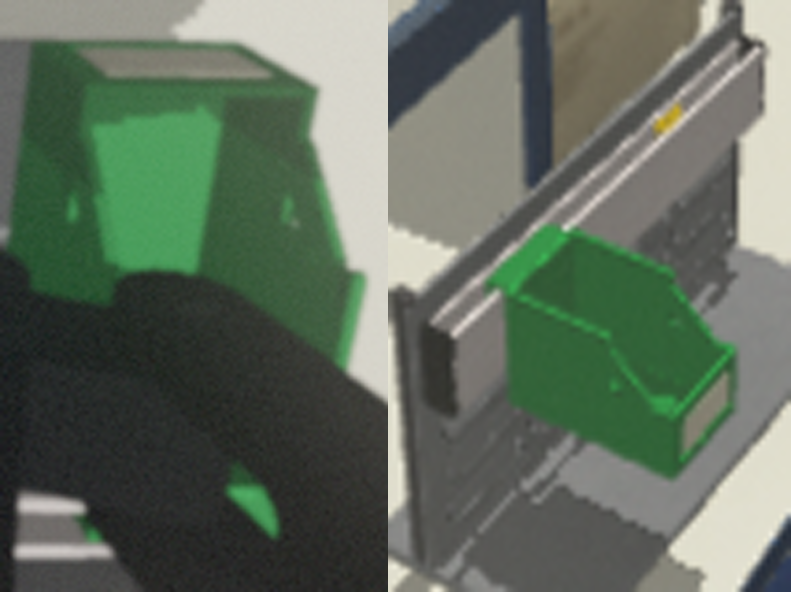

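```bash
python3 - <<'E'
from h import *
import pickle
from scipy.optimize import least_squares
w=pickle.load(open("v3.pkl","rb"))["wrist"];sc=pickle.load(open("v1.pkl","rb"))["scene"]
W=[((-47.5,-28,0),33,42),((-47.5,28,0),240,44),((-47.5,-28,34),87,85),((-47.5,28,34),318,90),((-12,28,60),362,272)]
S=[((-47.5,-28,34),735,347),((-47.5,28,34),672,412),((-47.5,28,0),672,477),((-47.5,-28,0),732,408),((-12,28,60),608,332),((-12,-28,60),672,270),((60.5,-25,60),553,228),((60.5,25,60),490,283),((47.5,28,0),510,402)]
W=[(w,X,(425+u/3.7,210+v/3.7)) for X,u,v in W]
S=[(sc,X,(264+(u-388)/5.3,160+v/5.92)) for X,u,v in S]
def T(p,X):
    c,s=np.cos(p[3]),np.sin(p[3]); return [p[0]+c*X[0]-s*X[1],p[1]+s*X[0]+c*X[1],p[2]+X[2]]
for n,L in(("W",W),("S",S),("both",W+S)):
    f=lambda p:np.hstack([proj(s,T(p,X))-u for s,X,u in L])
    q=least_squares(f,[505,230,80,-.05],loss="soft_l1");p=q.x
    # stand origin: bin at stand(-67.5,80)
    hs=T(p,(51.5,-140,57)); print(n,p.round(3),"hang spot/rail top at",np.round(hs,1),q.fun.round(1))
u,v=264+(668-388)/5.3,160+118/5.92
print("clip",[ (z,onz(sc,u,v,z).round(1)) for z in (130,135,140)])
for z in(125,130,135,140,145): print(z,[onz(w,425+x/3.7,210+y/3.7,z).round() for x,y in((50,497),(60,545))])
E
```

```text
W [ 5.14669e+02  2.33298e+02  8.04470e+01 -6.00000e-02] hang spot/rail top at [557.7  90.5 137.4] [ 0.3 -0.2 -0.5 -0.3  0.4  0.4 -0.1 -0.5 -0.1  0.6]
S [ 5.21425e+02  2.11069e+02  6.65580e+01 -6.40000e-02] hang spot/rail top at [563.8  68.  123.6] [-0.3 -0.1  0.1  0.6 -0.  -0.2 -0.  -0.4  0.2  1.2  0.2  0.5 -0.7 -0.5
 -0.1 -0.5  0.5 -0.4]
both [ 5.12204e+02  2.30233e+02  8.47150e+01 -7.00000e-02] hang spot/rail top at [553.8  87.  141.7] [-0.5 -1.3 -0.4 -0.9 -0.2 -0.6  0.3 -0.8  0.1  1.2 -0.4 -0.4 -0.5  0.6
 -0.6  0.1 -0.1 -0.4 -0.7  0.7 -0.2 -0.2 -1.7 -1.6 -1.5 -1.4 -0.8 -0.6]
clip [(130, array([569.1,  78.2, 130. ])), (135, array([565.3,  85.1, 135. ])), (140, array([561.5,  92. , 140. ]))]
125 [array([576., 201., 125.]), array([591., 205., 125.])]
130 [array([571., 199., 130.]), array([586., 202., 130.])]
135 [array([567., 196., 135.]), array([582., 200., 135.])]
140 [array([562., 194., 140.]), array([577., 198., 140.])]
145 [array([558., 192., 145.]), array([572., 195., 145.])]
```

```bash
python3 -m handwheel '{"series": [[[0,0,2,0,0,0,0.4],[0,0,5,0,0,0,0.4],[-1,0,8,0,0,0,0.4],[-3,0,10,0,0,0,0.4],[-4.5,0,11.5,0,0,0.008,0.4],[-5.5,0,11.7,0,0,0.008,0.4],[-6,0,11.7,0,0,0.008,0.4],[-6,0,11.7,0,0,0.008,0.4]]]}'
python3 -m handwheel '{"series": [[[-0.2,0,0,0,0,0,0.4],[-0.4,0,0,0,0,0,0.4],[-0.6,0,0,0,0,0,0.4],[-0.8,0,0,0,0,0,0.4],[-1,0,0,0,0,0,0.4],[-1.2,0,0,0,0,0,0.4],[-1.3,0,0,0,0,0,0.4],[-1.4,0,0,0,0,0,0.4],[-1.5,0,0,0,0,0,0.4],[-1.5,0,0,0,0,0,0.4]]]}'
```

```text
time: 9.98
tool_pos: [489.3, 87.1, 105.2]
tcp_rot: [180.0, 0.1, 176.6]
ft_force: [-0.2, 0.2, -2.1]
finger_gap: 55.3
grip_force: 58.8
time: 11.22
tool_pos: [503.6, 86.4, 104.3]
tcp_rot: [180.0, 0.0, 176.6]
ft_force: [-0.7, 0.2, -1.4]
finger_gap: 55.3
grip_force: 58.8
```

Creep in 2 mm steps, short calls.

```bash
python3 -m handwheel '{"series": [[[-0.2,0,0,0,0,0,0.4],[-0.4,0,0,0,0,0,0.4],[-0.6,0,0,0,0,0,0.4],[-0.6,0,0,0,0,0,0.4]]]}' | grep -E "tool|ft"
python3 -m handwheel '{"series": [[[-0.1,0,0,0,0,0,0.4],[-0.2,0,0,0,0,0,0.4],[-0.2,0,0,0,0,0,0.4]]]}'| grep -E "tool|ft"
python3 -m handwheel '{"series": [[[-0.1,0,0,0,0,0,0.4],[-0.2,0,0,0,0,0,0.4],[-0.2,0,0,0,0,0,0.4]]]}'| grep -E "tool|ft"
```

```text
tool_pos: [509.7, 86.0, 104.3]
ft_force: [-0.6, -0.6, -1.1]
tool_pos: [511.6, 85.9, 104.3]
ft_force: [0.5, 0.5, -1.3]
tool_pos: [513.6, 85.8, 104.3]
ft_force: [1.2, 0.8, -1.8]
```

```bash
for i in 1; do python3 -m handwheel '{"series": [[[-0.1,0,0,0,0,0,0.4],[-0.15,0,0,0,0,0,0.4],[-0.15,0,0,0,0,0,0.4]]]}' | grep -E "tool|ft"; done
python3 -m handwheel '{"series": [[[-0.1,0,0,0,0,0,0.4],[-0.15,0,0,0,0,0,0.4],[-0.15,0,0,0,0,0,0.4]]]}'| grep -E "tool|ft"
```

```text
tool_pos: [515.1, 85.7, 104.3]
ft_force: [-1.2, -0.1, -1.8]
tool_pos: [515.9, 85.7, 104.1]
ft_force: [-3.8, 0.1, 2.1]
```

```bash
python3 -m handwheel '{"series": [[[-0.1,0,0,0,0,0,0.4],[-0.1,0,0,0,0,0,0.4]]]}' ; python3 - <<'E'
from bench import eyes
import cv2,numpy as np,pickle
s=eyes.snapshot("scene");pickle.dump(s,open("v4.pkl","wb"))
cv2.imwrite("pics/s4.png",cv2.resize(s["img"][140:280,240:420,::-1],None,fx=4.2,fy=4.2,interpolation=cv2.INTER_CUBIC))
E
```

```text
time: 13.48
tool_pos: [515.9, 85.7, 104.0]
tcp_rot: [-180.0, -0.2, 176.7]
ft_force: [-11.5, -0.7, 4.6]
finger_gap: 55.7
grip_force: 59.5
```

View pics/s4.png

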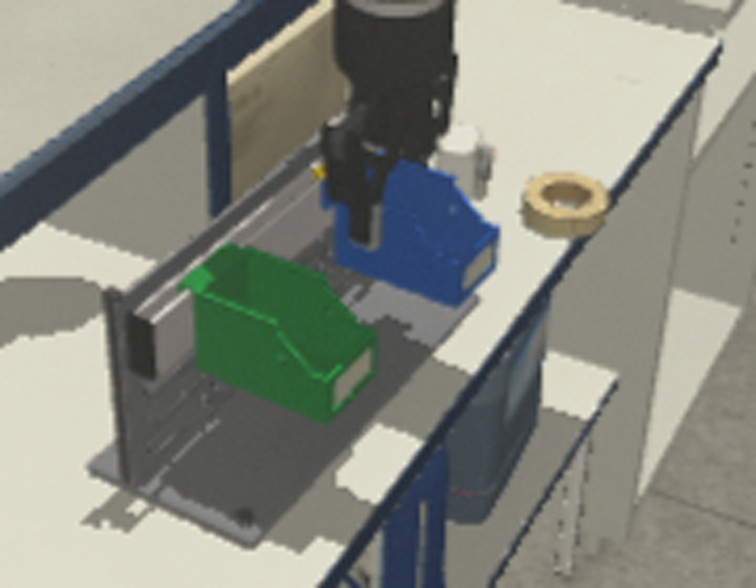

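Contact with the rail front is confirmed at TCP x ≈ 515.5, and the gripper clears the shelf. Next I back off, rise, go forward 11 mm past contact, and lower.

```bash
python3 -m handwheel '{"series": [[[0.4,0,0,0,0,0,0.4],[0.8,0.1,-1,0,0,0,0.4],[0.8,0.2,-2.5,0,0,0,0.4],[0.8,0.5,-4.2,0,0,0,0.4],[0.8,0.5,-5,0,0,0,0.4],[0.3,0.5,-5,0,0,0,0.4],[-0.3,0.5,-5,0,0,0,0.4],[-0.7,0.5,-5,0,0,0,0.4],[-0.9,0.5,-5,0,0,0,0.4],[-0.9,0.5,-5,0,0,0,0.4],[-0.9,0.5,-5,0,0,0,0.4]]]}'
python3 -m handwheel '{"series": [[[0,0,0.3,0,0,0,0.4],[0,0,0.7,0,0,0,0.4],[0,0,1.1,0,0,0,0.4],[0,0,1.4,0,0,0,0.4],[0,0,1.5,0,0,0,0.4],[0,0,1.5,0,0,0,0.4]]]}'
```

```text
time: 14.9
tool_pos: [526.7, 90.0, 154.1]
tcp_rot: [-180.0, -0.0, 176.6]
ft_force: [-0.3, 0.8, -1.6]
finger_gap: 55.3
grip_force: 58.7
time: 15.65
tool_pos: [526.8, 90.1, 139.3]
tcp_rot: [-180.0, -0.0, 176.6]
ft_force: [-0.3, -0.2, -0.3]
finger_gap: 55.1
grip_force: 58.7
```

```bash
for i in 1; do python3 -m handwheel '{"series": [[[0,0,0.2,0,0,0,0.4],[0,0,0.4,0,0,0,0.4],[0,0,0.6,0,0,0,0.4],[0,0,0.6,0,0,0,0.4]]]}' | grep -E "tool|ft"; done
python3 -m handwheel '{"series": [[[0,0,0.15,0,0,0,0.4],[0,0,0.3,0,0,0,0.4],[0,0,0.3,0,0,0,0.4]]]}'| grep -E "tool|ft"
python3 -m handwheel '{"series": [[[0,0,0.15,0,0,0,0.4],[0,0,0.3,0,0,0,0.4],[0,0,0.3,0,0,0,0.4]]]}'| grep -E "tool|ft"
```

```text
tool_pos: [526.6, 90.1, 133.0]
ft_force: [-0.1, -0.6, -1.9]
tool_pos: [526.7, 90.1, 130.1]
ft_force: [-0.2, 0.2, -1.8]
tool_pos: [526.7, 90.0, 127.1]
ft_force: [0.8, 0.2, -1.3]
```

```bash
python3 -m handwheel '{"series": [[[0,0,0.15,0,0,0,0.4],[0,0,0.3,0,0,0,0.4],[0,0,0.3,0,0,0,0.4]]]}'| grep -E "tool|ft|rot"
```

```text
tool_pos: [526.7, 90.0, 124.1]
tcp_rot: [-180.0, -0.0, 176.6]
ft_force: [-0.8, 0.2, -1.6]
```

```bash
python3 -m handwheel '{"series": [[[0,0,0.15,0,0,0,0.4],[0,0,0.3,0,0,0,0.4],[0,0,0.3,0,0,0,0.4]]]}'| grep -E "tool|ft|rot"
```

```text
tool_pos: [526.7, 90.1, 121.1]
tcp_rot: [-180.0, -0.0, 176.6]
ft_force: [0.4, 0.4, -1.3]
```

```bash
python3 -m handwheel '{"series": [[[0,0,0.1,0,0,0,0.4],[0,0,0.2,0,0,0,0.4],[0,0,0.2,0,0,0,0.4]]]}'| grep -E "tool|ft|rot"
```

```text
tool_pos: [526.8, 90.1, 119.5]
tcp_rot: [180.0, 0.0, 176.6]
ft_force: [-2.4, 0.0, 2.9]
```

```bash
python3 -m handwheel '{"series": [[[0,0,0.1,0,0,0,0.4],[0,0,0.2,0,0,0,0.4],[0,0,0.2,0,0,0,0.4]]]}'| grep -E "tool|ft|rot"
```

```text
tool_pos: [526.7, 90.1, 117.3]
tcp_rot: [180.0, -0.0, 176.6]
ft_force: [-3.5, -0.0, 4.0]
```

```bash
python3 -m handwheel '{"series": [[[0,0,0.1,0,0,0,0.4],[0,0,0.2,0,0,0,0.4],[0,0,0.3,0,0,0,0.4],[0,0,0.3,0,0,0,0.4]]]}'| grep -E "tool|ft|rot"
```

```text
tool_pos: [526.7, 90.1, 114.2]
tcp_rot: [-180.0, -0.0, 176.6]
ft_force: [-5.0, -0.5, 5.5]
```

```bash
python3 -m handwheel '{"series": [[[0,0,0.1,0,0,0,0.4],[0,0,0.2,0,0,0,0.4],[0,0,0.3,0,0,0,0.4],[0,0,0.3,0,0,0,0.4]]]}'| grep -E "tool|ft|rot"
```

```text
tool_pos: [526.7, 90.1, 111.4]
tcp_rot: [180.0, -0.0, 176.6]
ft_force: [-6.7, 0.4, 6.2]
```

```bash
python3 -m handwheel '{"series": [[[0,0,0.1,0,0,0,0.4],[0,0,0.2,0,0,0,0.4],[0,0,0.3,0,0,0,0.4],[0,0,0.3,0,0,0,0.4]]]}'| grep -E "tool|ft|rot"
```

```text
tool_pos: [526.6, 90.1, 108.5]
tcp_rot: [180.0, -0.0, 176.6]
ft_force: [-5.6, 0.4, 7.2]
```

```bash
python3 -m handwheel '{"series": [[[0,0,0.1,0,0,0,0.4],[0,0,0.2,0,0,0,0.4],[0,0,0.3,0,0,0,0.4],[0,0,0.3,0,0,0,0.4]]]}'| grep -E "tool|ft|rot"
```

```text
tool_pos: [526.6, 90.1, 106.7]
tcp_rot: [-180.0, -0.0, 176.6]
ft_force: [-14.9, -1.1, 17.5]
```

```bash
python3 -m handwheel '{"series": [[[0,0,0.1,0,0,0,0.4],[0,0,0.2,0,0,0,0.4],[0,0,0.2,0,0,0,0.4]]]}'| grep -E "tool|ft|rot"
```

```text
tool_pos: [527.2, 90.0, 105.6]
tcp_rot: [-180.0, 0.1, 176.6]
ft_force: [-14.7, -0.9, 22.5]
```

```bash
python3 -m handwheel '{"series": [[[0,0,0.1,0,0,0,0.4],[0,0,0.15,0,0,0,0.4],[0,0,0.15,0,0,0,0.4]]]}'| grep -E "tool|ft|rot"
```

```text
tool_pos: [527.5, 90.0, 104.9]
tcp_rot: [-180.0, 0.1, 176.6]
ft_force: [-16.7, -0.7, 27.6]
```

```bash
python3 - <<'E'
from bench import eyes
import cv2,numpy as np,pickle
s=eyes.snapshot("scene");pickle.dump(s,open("v5.pkl","wb"))
cv2.imwrite("pics/s5.png",cv2.resize(s["img"][160:260,262:382,::-1],None,fx=6,fy=6,interpolation=cv2.INTER_CUBIC))
E
```

```text
(no output)
```

View pics/s5.png

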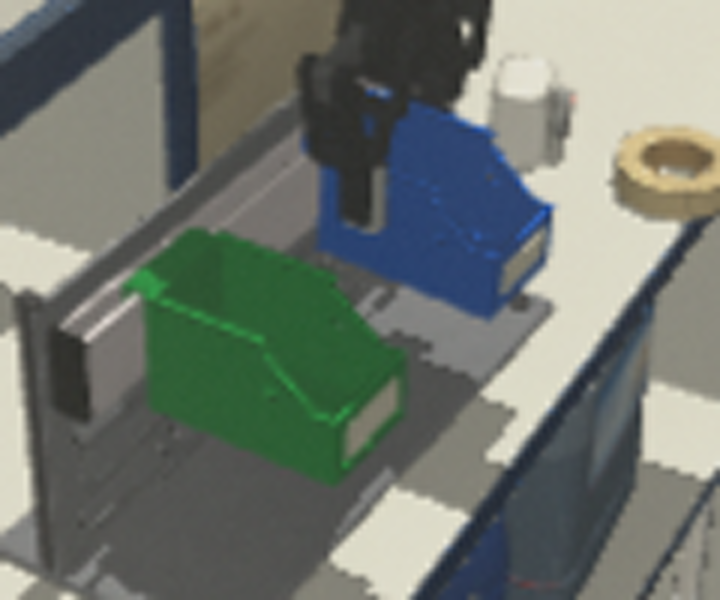

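```bash
python3 - <<'E'
from h import *
import pickle
from scipy.optimize import least_squares
s=pickle.load(open("v5.pkl","rb"))
yaw=-.062;c,n=np.cos(yaw),np.sin(yaw)
Rz=np.array([[c,-n,0],[n,c,0],[0,0,1]])
# features: front bottom +28, front top -28, front bottom -28, back bottom +28, rim break -28 
F=[(-47.5,28,0),(-47.5,-28,34),(-47.5,-28,0),(47.5,28,0),(-12,-28,60)]
G=np.array([(335,484),(405,352),(404,412),(150,410),(335,270)])/6+[262,160]
B=np.array([(492,318),(552,206),(548,262),(320,247),(491,129)])/6+[262,160]
hang=np.array([555.5,88.5,137.])
def pos(hy,p):  # bin pose in stand-aligned frame: p=dx,dz,pitch,dy,dyaw
    return lambda X:hang+Rz@(np.array([-51.5+p[0],hy+p[3],-57+p[1]])+np.array([[np.cos(p[2]),0,np.sin(p[2])],[0,1,0],[-np.sin(p[2]),0,np.cos(p[2])]])@np.array(X))
g=pos(140,[0,0,0,0]); off=G-np.array([proj(s,g(X)) for X in F]);print("green off",off.round(1))
o=off.mean(0)
f=lambda p:np.hstack([(np.array([proj(s,pos(0,p)(X)) for X in F])+off-B).ravel(), np.array(p)*[.05,.02,3,.02]])
q=least_squares(f,[0,0,0,0]);print(q.x.round(3),q.fun.round(1))
print(np.round((B-(np.array([proj(s,pos(0,[0,0,0,0])(X)) for X in F])+off)),1))
for d in([1,0,0,0],[0,1,0,0],[0,0,0,1],[0,0,.05,0]): print(d,np.round(proj(s,pos(0,d)(F[0]))-proj(s,pos(0,[0]*4)(F[0])),2))
E
```

```text
green off [[ 1.1 -1.6]
 [ 0.9 -1.1]
 [ 1.  -1.3]
 [ 1.1 -0.7]
 [ 0.9 -2. ]]
[ 6.268 -6.878 -0.057 -3.854] [-0.3  0.1  0.3 -0.1 -0.3 -0.3 -0.2  0.5  0.5 -0.1  0.3 -0.1 -0.2 -0.1]
[[-1.2  1.2]
 [-1.2  1.8]
 [-1.3  1.6]
 [-0.9 -0.6]
 [-0.8  1.5]]
[1, 0, 0, 0] [-0.32 -0.12]
[0, 1, 0, 0] [ 0.02 -0.29]
[0, 0, 0, 1] [-0.18  0.19]
[0, 0, 0.05, 0] [ 0.02 -0.69]
```

The front corners show the bin drooping about 3° at the front, from the pressing turning it in the fingers, so it may not be fully home. I'll ease off in x and tilt the tool back to level it.

```bash
python3 -m handwheel '{"series": [[[0.05,0,-0.1,0,0,0,0.4],[0.15,0,-0.1,0,0,0,0.4],[0.15,0,-0.1,0,0,0,0.4]]]}'| grep -E "tool|ft|rot"
```

```text
tool_pos: [527.4, 90.0, 105.1]
tcp_rot: [180.0, 0.3, 176.6]
ft_force: [-3.9, -1.5, 13.4]
```

```bash
python3 -m handwheel '{"series": [[[0.05,0,0,0,0.01,0,0.4],[0.1,0,0,0,0.02,0,0.4],[0.1,0,0,0,0.03,0,0.4],[0.1,0,0,0,0.03,0,0.4]]]}'| grep -E "tool|ft|rot"
```

```text
tool_pos: [526.4, 90.1, 105.8]
tcp_rot: [180.0, -1.5, 176.6]
ft_force: [-8.1, -0.7, 21.2]
```

```bash
python3 -m handwheel '{"series": [[[0.05,0,0,0,0.01,0,0.4],[0.1,0,0,0,0.02,0,0.4],[0.1,0,0,0,0.03,0,0.4],[0.1,0,0,0,0.03,0,0.4]]]}'| grep -E "tool|ft|rot"
python3 - <<'E'
from bench import eyes
import cv2,numpy as np,pickle
s=eyes.snapshot("scene");pickle.dump(s,open("v6.pkl","wb"))
p=pickle.load(open("v5.pkl","rb"))
# sub-pixel shift of blue-bin patches between v5 and v6: back-bottom and front corners
for n,(u,v) in dict(front=(345,208),frontR=(352,200),back=(317,199),mid=(335,195)).items():
    a=cv2.cvtColor(p["img"],7)[v-8:v+9,u-8:u+9].astype(np.float32);b=cv2.cvtColor(s["img"],7)[v-8:v+9,u-8:u+9].astype(np.float32)
    print(n,np.round(cv2.phaseCorrelate(a,b,cv2.createHanningWindow((17,17),cv2.CV_32F))[0],2))
E
```

```text
tool_pos: [525.5, 90.1, 106.7]
tcp_rot: [180.0, -3.2, 176.6]
ft_force: [-11.1, -1.6, 27.5]
front [-0.03 -0.08]
frontR [0.29 0.52]
back [ 0.49 -0.48]
mid [0.28 0.1 ]
```

The force profile fits the lip being down on a rail top near z ≈ 140 (flange met the ramp about 6 mm down, hard stop about 14 mm later). Release and check.

```bash
python3 -m handwheel '{"series": [[[0,0,0,0,-0.03,0,0.4],[-0.1,0,0,0,-0.06,0,0.4],[-0.1,0,0,0,-0.06,0,0.7],[-0.1,0,0,0,-0.06,0,1],[-0.1,0,0,0,-0.06,0,1],[-0.1,0,0,0,-0.06,0,1],[-0.1,0,0,0,-0.06,0,1]]]}'
python3 -m handwheel '{"series": [[[0,0,-1,0,0,0,1],[0,0,-3,0,0,0,1],[0,0,-7,0,0,0,1],[0,0,-11,0,0,0,1],[2,0,-13,0,0,0,1],[5,0,-14,0,0,0,1],[9,0,-14,0,0,0,1],[9,0,-14,0,0,0,1]]]}'
python3 - <<'E'
from bench import eyes
import cv2,numpy as np,pickle
s=eyes.snapshot("scene");w=eyes.snapshot("wrist");pickle.dump((s,w),open("v7.pkl","wb"))
a=cv2.resize(s["img"][160:255,262:372,::-1],(660,570),interpolation=cv2.INTER_CUBIC)
cv2.imwrite("pics/s7.png",a);cv2.imwrite("pics/w7.png",w["img"][:,:,::-1])
E
```

```text
time: 23.5
tool_pos: [524.3, 90.2, 102.6]
tcp_rot: [-180.0, -0.0, 176.6]
ft_force: [-0.0, 0.5, -0.3]
finger_gap: 85.7
grip_force: 0.0
time: 24.5
tool_pos: [433.0, 95.8, 243.7]
tcp_rot: [180.0, 0.1, 176.7]
ft_force: [0.3, 0.3, -0.2]
finger_gap: 85.7
grip_force: 0.0
```

View pics/s7.png

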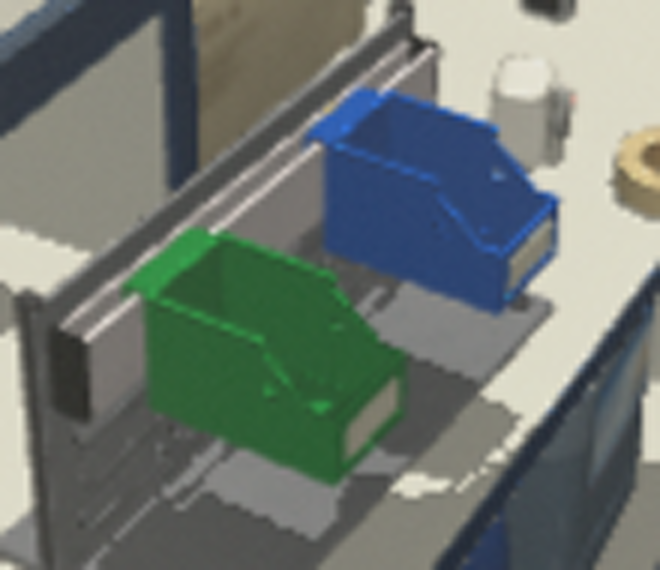

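The bin hangs level and square beside the green one. All pictures are used, so I'll check the seating height numerically against the green bin.

```bash
python3 - <<'E'
from h import *
import pickle,cv2
from scipy.optimize import minimize
s,w=pickle.load(open("v7.pkl","rb"))
def mask(im,col):
    im=im.astype(int);r,g,b=im[...,0],im[...,1],im[...,2]
    m=(g-np.maximum(r,b)>20) if col=="g" else (b-r>45)&(b-g>18)
    m=m.astype(np.uint8);n,l,st,_=cv2.connectedComponentsWithStats(m)
    return l,st
box={"g":(280,195,332,243),"b":(310,170,358,215)}
V=[(x,y,z) for y in(-28,28) for x,z in((-47.5,0),(47.5,0),(47.5,60),(-12,60),(-47.5,34))]+[(60.5,y,z) for y in(-25,25) for z in(60,37)]
K=8
def sil(cam,T,sh):
    # silhouette: two parts (body convex-ish pieces), supersampled
    im=np.zeros((sh[0]*4,sh[1]*4),np.uint8)
    parts=[[(x,y,z) for y in(-28,28) for x,z in((-47.5,0),(47.5,0),(47.5,60),(-12,60),(-47.5,34))],[(x,y,z) for y in(-25,25) for x in(55.5,60.5) for z in(37,60)],[(x,y,z) for y in(-25,25) for x in(44,60.5) for z in(57,60)]]
    for P in parts:
        h=cv2.convexHull(np.array([proj(cam,T(X)) for X in P],np.float32))
        cv2.fillConvexPoly(im,np.round((h*4+1.5)*256).astype(np.int32),255,shift=8)
    return cv2.resize(im,(sh[1],sh[0]),interpolation=cv2.INTER_AREA)/255.
def run(cam,col,b,yaw,zfix=None,init=None):
    im=cam["img"];l,st=mask(im,col); k=np.argmax([0]+[st[i,4]*(b[0]-12<st[i,0]+st[i,2]/2<b[2]+12 and b[1]-12<st[i,1]+st[i,3]/2<b[3]+12) for i in range(1,len(st))])
    m=np.zeros(l.shape,np.uint8);c=cv2.findContours((l==k).astype(np.uint8),0,2)[0];cv2.drawContours(m,c,-1,1,-1)
    print(col,"bbox",st[k].tolist())
    def T(p):
        a=yaw;Rz=np.array([[np.cos(a),-np.sin(a),0],[np.sin(a),np.cos(a),0],[0,0,1]]);q=p[3]/100
        Ry=np.array([[np.cos(q),0,np.sin(q)],[0,1,0],[-np.sin(q),0,np.cos(q)]])
        return lambda X:np.array(p[:3])+Rz@Ry@np.array(X)
    f=lambda p:np.abs(sil(cam,T(p),m.shape)-m).sum()
    best=minimize(f,init,method="Nelder-Mead",options=dict(initial_simplex=np.array([init]+[np.add(init,d) for d in np.diag([6,6,6,4])]),maxfev=400))
    return best.x,best.fun
# scene: fix ambiguity by comparing in the same camera
g=run(s,"g",box["g"],-.062,init=[512.8,231.4,81,0]);print("green",g[0].round(1),g[1])
b0=g[0]+np.array([140*np.sin(-.062),-140*np.cos(.062),0,0])
b=run(s,"b",box["b"],-.062,init=list(b0));print("blue",b[0].round(1),b[1],"diff",(b[0]-b0).round(1))
E
```

```text
g bbox [282, 198, 48, 43, 1283]
green [511.4 231.   85.3   0.7] 126.36470588235294
b bbox [313, 175, 42, 37, 989]
blue [ 5.031e+02  9.090e+01  8.480e+01 -2.000e-01] 127.85882352941175 diff [ 0.4 -0.4 -0.4 -1. ]
```

```bash
python3 -c "
from bench import r
print(r.hand_in())"
```

```text
the job is handed in; nothing more can be done
None
```

The blue bin hangs on the right-hand place of the rail, within about 0.5 mm of the green bin's pose in the scene camera. The gripper is clear, and the timer, tape roll and bur block were left alone. I handed the job in at about 25 s of the 48 s and got no verdict back; I judged the clip pushed back from the forces and the seating height.

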